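Clear the slide clamp of rock chips and set its cap a quarter turn off the bottom

ROBOT

A 6-joint arm with a two-finger parallel gripper is mounted at the origin on the work surface. World frame = base frame: x ahead of the robot, y to its left, z up, the work surface at z = 0. Lengths are in m, angles in rad, forces in N, time in s.
With the tool pointing down it reaches from about 0.3 to 0.775 m from the base axis. Payload 14.6 kg.
Tool frame: the origin (TCP) lies on the centre line of the jaws, within the pads' length; the fingertips stand 19 mm ahead of it and the grasp point (between the pads) is the TCP; y points along the fingers, x is the direction in which the jaws open and shut, and the axes are right-handed (so a half turn about y gives the same grasp; the last joint's range is limited). The gripper opens to 94 mm and grips with 3 to 60 N. Pads are 16 mm wide; open, the fingers measure 119 mm over their backs; the gripper's body (75 mm by 177 mm) begins 78 mm behind the grasp point.
Start: joints at [-1.254, 0.3, 1.521, -0, 1.321, -0.067], TCP at [0.206, -0.51, 0.224] pointing down, gripper open.
Joint ranges: [-3.03, 3.03], [-0.79, 2.21], [0.23, 2.52], [-1.04, 4.18], [0, 3.07], [-2.55, 2.55]. Speed limits (rad/s): [2.22, 2.22, 2.57, 3.14, 3.14, 3.14].

INTERFACE

Orientations are given as [roll, pitch, yaw] about the fixed x, y, z axes, in that order (R = Rz(yaw) Ry(pitch) Rx(roll)).
In Python, from station import ctrl, optics gives the robot as it stands.
- The arm moves only by the tool jog_arm, never from a script. Its argument "targets" is a list of rows, each a list of 3 entries, a list of its own where there are three numbers: the finger opening in cm, from 0 to 9.4, then the shift along the tool's x, y, z in cm, then the turn about the tool's y in rad. A call has 1 to 10 rows; each row is the pose to reach, as a shift and turn from the pose commanded when the call began, along the tool's axes at that moment; what a row does not reach only later rows make up. A row lasts 1/10 s, in which the tool goes at most 50 mm and 8.59 degrees, less where a joint would pass 70% of its speed; a pose out of reach is approached as far as the arm can. A call with a gripper value outside its range is refused whole. The fingers move at their own pace and stop on an object; "grip_force" is the grip in N (left out, the last holds). Time passes only in rows, so rows that repeat a pose let the fingers close. It gives the time, the measured TCP pose, the force and the opening at its end, in the units of the state.
- ctrl.get_obs(): the state, without advancing time (a new reading comes with each control period).
- optics.camera(name): name is "side" or "top"; returns a dict with "img" (420x560x3 uint8, red, green, blue), "range_z" (420x560 float32, m along the optical axis (not along the pixel's ray), 0 where there is no reading), "camera_matrix" (3x3 intrinsics, pixels), "world_to_cam" (4x4, takes a point from world to camera coordinates). Camera axes: x right, y up, looking along -z (the intrinsics and any distortion apply to the point x, -y, -z); pixel columns grow to the right and rows downward; lengths in m; the calibration is good to about 2 mm. A picture is of the moment at which its call begins.
- ctrl.hand_in(): hands the job in, once; it reports no verdict.
The state is a dict: "time_s": time; "qpos": joint angles; "joint_vel": joint speeds; "tau": joint torques, N m; "ee_pos": TCP position; "eef_rot": TCP orientation; "force": force on the tool from outside, world axes, zero at the start; "moment": the same for the moment, N m; "grip_width": finger opening in m.
Only numpy, scipy, OpenCV 4.12 (cv2) and the standard library are available. Lean on these libraries where they do the work, as an engineer would, in place of code of your own. Each camera call takes 0.05 s, during which the arm holds its last target. There are 200 camera calls.

TASK

With the orange scraper, wipe the three loose rock chips off the slide-clamp plate into its green tray (no fingers on the chips), then stand the scraper upright on the bench, clear of the plate and tray. Next screw the black knurled cap down clockwise until it bottoms out on its seat, back it off a quarter turn so that a slide will fit under it, and finish while still holding the cap there in the gripper. Leave everything else on the bench where it is.

Things in the scene. Friction and masses are not known exactly. Their poses are not given: they have to be found in the camera images.
- clamp: slide-clamp plate, fixed to the bench: a blue block 220 mm (its x, from -100 to +120 mm) by 170 mm (its y, -85 to +85 mm) and 30 mm high, its top flat with a bright metal field, where the chips lie. Origin on the bench under the block, z up. The cap stands on a stud at x = +85 mm, y = 0, above a brass seat (52 mm across, 8 mm high, so its top is 38 mm above the bench). Along its -y side, fixed to it, lies the green open chip tray
- plate_mid (a point): middle of the plate's bright wiping field, on the plate's top, 30 mm above the bench; axes as the plate's
- tray_mid (a point): middle of the chip tray's inner floor, 4 mm above the bench; the tray is 170 mm (plate's x, -105 to +65 mm) by 110 mm (plate's y, -86 to -196 mm) outside, walls 4 mm thick and 20 mm high, so its rims lie 10 mm below the plate's top
- cap (a joint): turn of the knurled clamp cap in rad: 0 = bottomed out on the brass seat (hard stop), grows as the cap is unscrewed (anticlockwise seen from above; clockwise tightens), right-hand thread, one turn lifts it 6 mm. It starts already on the stud, 1.9 to 2.7 rad from the bottom. Turning takes under 0.1 N m, the torque rises sharply at the stop, and it stays where it is left
- cap_grip (a point): where to grip the cap: on its axis, 24 mm above its underside and 16 mm below its top. The cap is an upright black knurled cylinder, 40 mm across and 40 mm high, with a white index line on its top from the centre to the rim (towards the point's own -x); the point turns and rises with it (62 mm above the bench when bottomed out)
- scraper_grip (a point): grip point of the scraper block, 40 mm above its underside: an orange handle 60 mm long (x) and 22 mm thick (y), from 12 to 60 mm above the underside, on a black foot 100 mm long (x), 30 mm thick (y), 12 mm high, all on one centre line. 130 g or so. It starts standing on its foot on the bench; the long straight sides of the foot do the wiping
- chip1_center (a point): middle of a loose reddish rock chip, a flat six-sided piece 25 mm across and 11 mm high, about 14 g, lying on the plate's bright field at the start (within x -55 to +15 mm, y -45 to +35 mm of the plate)
- chip2_center (a point): middle of a loose reddish rock chip, a flat six-sided piece 25 mm across and 11 mm high, about 14 g, lying on the plate's bright field at the start (within x -55 to +15 mm, y -45 to +35 mm of the plate)
- chip3_center (a point): middle of a loose reddish rock chip, a flat six-sided piece 25 mm across and 11 mm high, about 14 g, lying on the plate's bright field at the start (within x -55 to +15 mm, y -45 to +35 mm of the plate)
- scraper: the scraper block, origin at the centre of its underside, x along its length, z up
- oil_bottle: bystander, to be left alone: brown glass bottle with white cap, 48 mm across, 100 mm tall; origin at the centre of its underside
- beaker: bystander, to be left alone: open glass beaker, 68 mm across, 85 mm tall; origin at the centre of its underside
- sample_jar: bystander, to be left alone: closed jar, 60 mm across, 75 mm tall; origin at the centre of its underside
- dish: bystander, to be left alone: shallow glass dish, 90 mm across, 18 mm tall; origin at the centre of its underside
- slide_box: bystander, to be left alone: flat dark wooden box, 90 x 170 x 35 mm; origin at the centre of its underside
- brush: bystander, to be left alone: hand brush lying on the bench to the left
There are look-alikes about, which are no part of the job. Of the things that look like the scraper, take the one that is nearest to the robot's base at the start.

How it is judged:
On the way, in this order (a step that is already met when the one before it is completed fails the run):
1. all three chips are wiped into the tray (y of chip1_center in the frame of clamp between -0.196 and -0.086 m and x of chip1_center in the frame of clamp between -0.105 and 0.065 m and z of each of chip1_center, chip2_center, chip3_center in the frame of clamp below 0.026 m and y of chip2_center in the frame of clamp between -0.196 and -0.086 m and x of chip2_center in the frame of clamp between -0.105 and 0.065 m and y of chip3_center in the frame of clamp between -0.196 and -0.086 m and x of chip3_center in the frame of clamp between -0.105 and 0.065 m), for 0.2 s.
2. the scraper stands upright on the bench, let go, clear of plate and tray (height (world z) of scraper_grip between 0.034 and 0.046 m and angle between scraper_grip's own z axis and vertical below 0.2 rad and contact force between scraper and clamp below 0.05 N and linear speed of scraper below 0.02 m/s and contact force between the fingers and scraper below 0.05 N), for 0.2 s.
3. the cap is bottomed out on its seat (value of joint cap below 0.08 rad), for 0.1 s.
4. the cap is backed off a quarter turn and held in the fingers (value of joint cap between 1.291 and 1.851 rad and velocity of joint cap between -0.05 and 0.05 rad/s and contact force between the fingers and cap above 2 N), for 0.3 s.
At the end, for the whole second after the job is handed in: The fingers still grip the cap (over 2 N), which stands still a quarter turn (1.57 rad, within 0.28 rad, 16 degrees) back from its bottom stop; the three chips lie in the tray; the scraper stands upright (within 0.2 rad) at rest on the bench, touching neither plate, tray nor fingers (all of step 1 and all of step 2 and all of step 4); the arm keeps its last pose, push and grip.
It fails at once if the fingers touch a rock chip (contact force between the fingers and chip1 above 0.5 N or contact force between the fingers and chip2 above 0.5 N or contact force between the fingers and chip3 above 0.5 N).
It fails at once if a bystander is moved more than 30 mm (distance of any of oil_bottle, beaker, sample_jar, dish, slide_box, brush from where it was at the start of the episode above 0.03 m).
It also fails if it takes over 64 s, if anything falls off the work surface, if the arm or the gripper's body presses on something with over 40 N, if the wrist force passes 120 N, or if a joint passes its speed limit or range.

## Working session

There is one attempt and no reset: what is moved stays moved. The work goes in short steps, Python scripts to look and compute and a tool call to move; the robot and the scene stay as the last step left them, time stands still between calls to the robot, and variables do not carry over. Pictures are saved under pics/ and viewed, about 8 in all and at most 12, crops included, and the job is handed in when it is done.

Besides the shell and the picture viewer there is one more tool, called after "Call:" as name(argument=value, ...), one argument or row to a line, values as JSON. jog_arm: Moves the arm, as the interface text tells. Its arguments: {"type":"object","properties":{"targets":{"type":"array","items":{"type":"array"}},"grip_force":{"type":"number"}},"required":["targets"]}

```bash
mkdir -p pics; ls
python3 - <<'E'
from station import ctrl, optics
import cv2,numpy as np,pickle
o=ctrl.get_obs(); print(o)
for n in("top","side"):
    d=optics.camera(n); pickle.dump(d,open(f"{n}.pkl","wb"))
    cv2.imwrite(f"pics/{n}0.png",d["img"][:,:,::-1]); print(n,d["camera_matrix"],d["world_to_cam"])
E
```

```text
pics
{'time_s': 0.0, 'qpos': array([-1.25361826e+00,  3.00471778e-01,  1.52158280e+00,  4.45641253e-06,
        1.32071912e+00, -6.66018272e-02]), 'joint_vel': array([-5.69508892e-07, -1.36428392e-03, -1.99450869e-03, -5.24388218e-04,
        2.46468517e-04, -6.91908560e-04]), 'tau': array([-5.46589145e-04, -5.31802046e+01, -3.52736986e+01,  7.07854866e-02,
        2.43411813e-02, -9.38010339e-05]), 'ee_pos': array([ 0.20585571, -0.50975702,  0.22388522]), 'eef_rot': array([-1.57071342e+00,  1.17814499e-03, -1.18701749e+00]), 'force': array([ 0.39600942, -0.38421075,  0.49996749]), 'moment': array([ 0.00830798, -0.01082484,  0.02964751]), 'grip_width': 0.09441643634539465}
top [[466.42491722   0.         278.45671362]
 [  0.         466.42491722 216.35303358]
 [  0.           0.           1.        ]] [[ 0.00415581 -0.99988918  0.0142957  -0.03787026]
 [ 0.99599369  0.00541579  0.08925941 -0.63010712]
 [-0.08932694  0.01386748  0.99590581 -1.57167307]
 [ 0.          0.          0.          1.        ]]
side [[409.56473771   0.         280.63300108]
 [  0.         409.56473771 207.60973712]
 [  0.           0.           1.        ]] [[-0.99592433 -0.08931114  0.01257948  0.60486201]
 [ 0.06294514 -0.58836748  0.80613995 -0.10141271]
 [-0.06459592  0.80364621  0.5915912  -1.03597521]
 [ 0.          0.          0.          1.        ]]
```

View pics/top0.png

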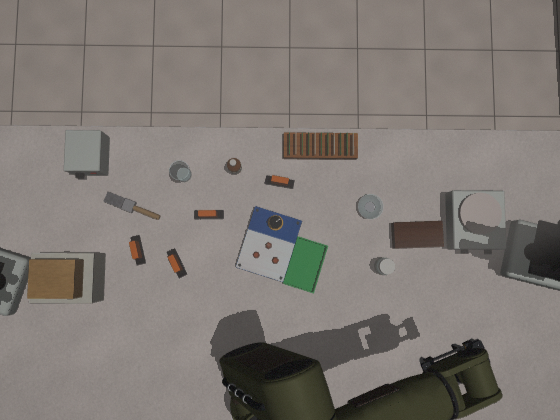

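View pics/side0.png

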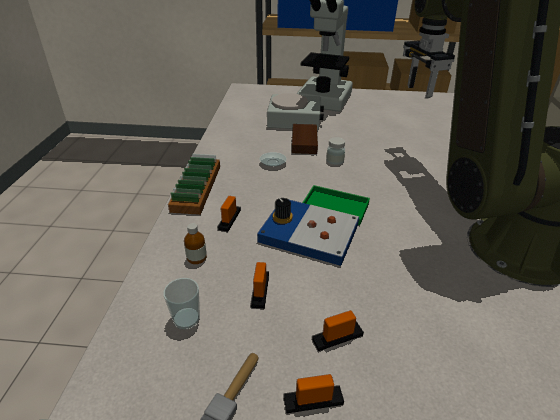

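The top view shows four orange scrapers at px (280,181), (209,214), (137,250) and (176,263). It also shows the plate around (268,245) with three chips, the cap at (276,222) and the green tray at (306,264). The side view agrees.

```bash
cat > h.py <<'E'
import cv2,numpy as np,pickle
def ray(d,uv,z):
    K=d["camera_matrix"];T=d["world_to_cam"];R=T[:3,:3];c=-R.T@T[:3,3]
    p=np.linalg.inv(K)@np.array([uv[0],uv[1],1.]);r=R.T@np.array([p[0],-p[1],-p[2]])
    return c+r*(z-c[2])/r[2]
def blobs(m,amin):
    n,l,s,c=cv2.connectedComponentsWithStats(m.astype(np.uint8))
    return [(l==i,s[i,4],c[i]) for i in range(1,n) if s[i,4]>=amin]
def rect(d,m,z):
    v,u=np.nonzero(m);P=np.array([ray(d,(a,b),z)[:2] for a,b in zip(u,v)])
    (c,s,a)=cv2.minAreaRect((P*1000).astype(np.float32))
    if s[0]<s[1]: s=s[::-1];a+=90
    return np.round(c,1),np.round(s,1),round((a+90)%180-90,1)
def hsv(d): return cv2.cvtColor(d["img"],cv2.COLOR_RGB2HSV).astype(int)
E
python3 - <<'E'
from h import *
for n in("top","side"):
    d=pickle.load(open(n+".pkl","rb"));H=hsv(d);h,s,v=H[...,0],H[...,1],H[...,2]
    print(n)
    for m,a,c in blobs((h>3)&(h<14)&(s>190)&(v>130),30):
        print("orange",c.round(1),a,rect(d,m,.06), "range",np.hypot(*rect(d,m,.06)[0]))
    for m,a,c in blobs((h<12)&(s>90)&(s<=200)&(v>60),8):
        if a<150: print("red",c.round(1),a,ray(d,c,.041 if n=="top" else .036).round(4),np.median(H[m],0))
    for nm,m0 in(("blue",(h>100)&(h<125)&(s>130)),("green",(h>50)&(h<80)&(s>150))):
        for m,a,c in blobs(m0,150): print(nm,c.round(),a,rect(d,m,.03 if nm=="blue" else .02))
    if n=="top":
        roi=np.zeros_like(h);roi[195:300,225:335]=1
        w=(roi>0)&(s<25)&(v>185)
        for m,a,c in blobs(w,200): print("white",c.round(),a,rect(d,m,.03))
        cv2.imwrite("pics/crop.png",cv2.resize(d["img"][195:300,225:335,::-1],None,fx=6,fy=5.5,interpolation=cv2.INTER_CUBIC))
E
```

```text
top
red [285.3 144.6] 9 [ 0.8781 -0.0574  0.041 ] [ 11. 112. 109.]
red [329.5 148.9] 8 [ 0.8641 -0.21    0.041 ] [ 11.  116.  111.5]
red [355.9 149.1] 9 [ 0.864  -0.3014  0.041 ] [ 11. 114. 109.]
red [294.8 156.5] 11 [ 0.8366 -0.0902  0.041 ] [ 11. 103.  94.]
red [349.1 156.6] 16 [ 0.8376 -0.2777  0.041 ] [ 11. 115. 103.]
red [235.7 166. ] 42 [0.802  0.1129 0.041 ] [11. 99. 89.]
red [279.5 179.3] 109 [ 0.7565 -0.0377  0.041 ] [ 10. 160. 148.]
red [206.9 213. ] 125 [0.6392 0.2087 0.041 ] [ 10. 157. 147.]
red [255.8 254.4] 19 [0.4999 0.0413 0.041 ] [  7. 118. 114.]
red [174.4 262.7] 143 [0.4709 0.3147 0.041 ] [ 10. 165. 147.]
red [275.1 260. ] 22 [ 0.4812 -0.0241  0.041 ] [  7. 115. 110.]
side
orange [227.6 201.1] 61 (array([750.7, -36.2]), array([54.1, 18.7]), 79.8) range 751.5723052374934
orange [258.9 268.3] 74 (array([635.1, 209.2]), array([57.1, 19.1]), -89.8) range 668.6678173801996
red [331.4 218.4] 25 [ 0.4773 -0.0245  0.036 ] [  9. 191. 103.]
red [311.8 223.2] 32 [0.5278 0.001  0.036 ] [  9. 141.  81.]
red [324.  234.3] 38 [0.4963 0.0422 0.036 ] [  9.  191.5  86.5]
blue [295.  14.] 952 (array([  723.7, -2641.2]), array([1040.1,  281.7]), -84.6)
blue [371.  15.] 1505 (array([  114.9, -2716.8]), array([1187.4,  470.9]), 88.0)
blue [294. 236.] 1592 (array([535.2,  14.3]), array([222.7, 196.9]), -17.2)
green [338. 201.] 1184 (array([ 465.4, -114.8]), array([172.2, 129.8]), -17.3)
```

View pics/crop.png

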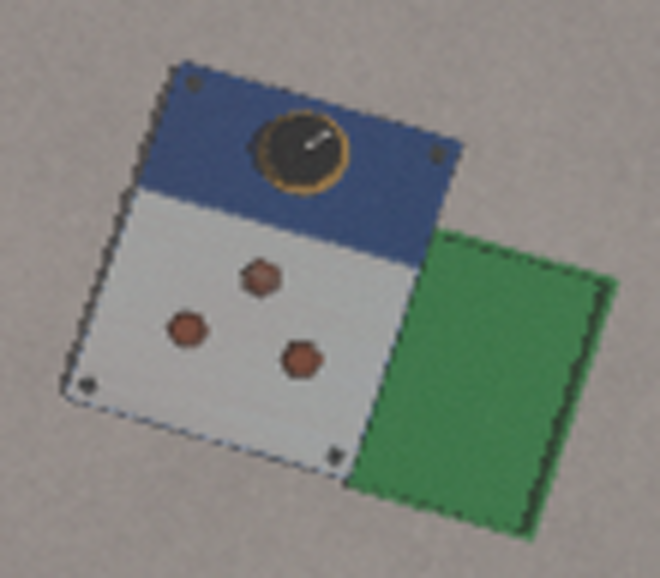

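Run:
```python
from h import *
d=pickle.load(open("top.pkl","rb"));H=hsv(d);h,s,v=H[...,0],H[...,1],H[...,2]
px=lambda x,y:(225+(x+.5)/6-.5,195+(y+.5)/5.5-.5)
cs=np.array([ray(d,px(*p),.03)[:2] for p in((180,62),(462,145),(345,482),(65,398))])
mod=np.array([(.12,.085),(.12,-.085),(-.1,-.085),(-.1,.085)])
A,B=mod-mod.mean(0),cs-cs.mean(0)
U,S,V=np.linalg.svd(A.T@B);R=(U@V).T;t=cs.mean(0)-R@mod.mean(0)
print("plate",t,np.degrees(np.arctan2(R[1,0],R[0,0])),"resid mm",((cs-(mod@R.T+t))*1000).round(1).tolist())
ch=[ray(d,px(*p),.041)[:2] for p in((261,277),(187,329),(302,359))]
print("chips plate",[(R.T@(c-t)*1000).round(1) for c in ch],np.round(ch,4))
print("cap pred",R@[.085,0]+t, "seen",ray(d,px(303,150),.085)[:2], "line ang",np.degrees(np.arctan2(*(ray(d,px(328,132),.085)-ray(d,px(303,150),.085))[[1,0]])))
print("tray mid",R@[-.02,-.141]+t)
for m,a,c in blobs((h>5)&(h<15)&(s>140)&(v>90),40): print("orange",c.round(1),a,rect(d,m,.06),np.median(H[m],0))
m=np.zeros_like(h);m[240:285,155:200]=1
k=(v<60)&(m>0)
for b,a,c in blobs(k,20): print("foot",c,a,rect(d,b,.012))
m2=((v<60)|((h>5)&(h<15)&(s>140)))&(m>0); print(rect(d,m2,.012))
print(H[255:272:2,176])
d=pickle.load(open("side.pkl","rb"));H=hsv(d);h,s,v=H[...,0],H[...,1],H[...,2]
for m,a,c in blobs((h>3)&(h<18)&(s>150)&(v>150),60): print("side",c.round(1),a,rect(d,m,.06))
```

```text
plate [0.52647124 0.00184903] -17.38408828518325 resid mm [[-0.5, 0.1], [-0.9, 1.0], [0.7, 1.4], [0.7, -2.5]]
chips plate [array([ 5.6, -0.1]), array([-37.4,  29.8]), array([-35.2, -37.4])] [[ 0.5318  0.    ]
 [ 0.4997  0.0415]
 [ 0.4817 -0.0233]]
cap pred [ 0.60758873 -0.02354692] seen [ 0.60686313 -0.02298654] line ang -51.47846571893409
tray mid [ 0.46525739 -0.12673505]
orange [279.7 179.3] 94 (array([753.4, -37.9]), array([56.4, 18.8]), 78.9) [ 10. 160. 149.]
orange [206.7 212.9] 92 (array([639.1, 207.3]), array([57.1, 16.9]), -89.7) [ 10.  158.5 148. ]
orange [133.4 249.6] 105 (array([514.1, 447.8]), array([57.5, 19.6]), 14.3) [ 10. 167. 146.]
orange [173.6 263.2] 108 (array([469.4, 313.3]), array([56.7, 20.6]), 27.0) [ 11. 167. 148.]
foot [177.77 263.44] 100 (array([470.7, 312.9]), array([95.4, 28.1]), 26.7)
(array([469.2, 315.9]), array([95.3, 34.8]), 27.1)
[[  9  53  63]
 [ 11  96  74]
 [  8 104  76]
 [  9 143 105]
 [ 11 167 148]
 [ 11 164 152]
 [ 11 167 151]
 [ 11 172 148]
 [ 10 160 142]]
side [227.8 201.6] 85 (array([751. , -37.2]), array([55.4, 17.8]), 79.8)
side [259.4 271.3] 154 (array([634.6, 207.5]), array([54.6, 17.8]), -89.3)
side [339.7 317.9] 220 (array([466.7, 315.1]), array([55.1, 17.8]), 26.4)
side [315.  381.6] 344 (array([510.6, 449.4]), array([56.3, 17.7]), 14.7)
```

```bash
cat > go.py <<'E'
import sys,numpy as np
from station import ctrl
# usage: go.py x y z yawdeg -> tool shift (cm) and turn ; "P" prefix => plate coords (yaw relative too)
YP=np.radians(-17.38);T=np.array([.5265,.0018])
def rel(x,y,z,yaw,plate=False,o=None):
    o=o or ctrl.get_obs();a=o["eef_rot"][2];ya=np.radians(yaw)
    if plate:
        R=np.array([[np.cos(YP),-np.sin(YP)],[np.sin(YP),np.cos(YP)]]);x,y=R@[x,y]+T;ya+=YP
    d=np.array([x,y,z])-o["ee_pos"]
    dx=d[0]*np.cos(a)+d[1]*np.sin(a);dz=-d[0]*np.sin(a)+d[1]*np.cos(a)
    t=-(ya-a);t=(t+np.pi)%(2*np.pi)-np.pi
    return np.round([dx*100,-d[2]*100,dz*100],2),round(t,3)
if __name__=="__main__":
    p=sys.argv[1]=="P";print(*rel(*map(float,sys.argv[-4:]),plate=p))
    o=ctrl.get_obs();print(o["time_s"],o["ee_pos"].round(4),o["eef_rot"].round(4),o["qpos"].round(2),o["force"].round(1),o["grip_width"])
E
python3 go.py .469 .314 .15 -63.2
```

```text
[-66.53   7.39  55.24] -0.084
0.1 [ 0.2059 -0.5098  0.2239] [-1.5707e+00  1.1000e-03 -1.1870e+00] [-1.25  0.3   1.52 -0.    1.32 -0.07] [ 0.6 -0.4 -0.5] 0.09434294120766615
```

Call:
jog_arm(
  targets=[
    [5.5, [-66.5, 0, 55.2], -0.084],
    [5.5, [-66.5, 0, 55.2], -0.084],
    [5.5, [-66.5, 0, 55.2], -0.084],
    [5.5, [-66.5, 0, 55.2], -0.084],
    [5.5, [-66.5, 0, 55.2], -0.084],
    [5.5, [-66.5, 0, 55.2], -0.084],
    [5.5, [-66.5, 0, 55.2], -0.084],
    [5.5, [-66.5, 0, 55.2], -0.084],
    [5.5, [-66.5, 0, 55.2], -0.084],
    [5.5, [-66.5, 0, 55.2], -0.084],
  ],
)

```text
time_s: 1.1
ee_pos: [0.358, -0.0316, 0.2246]
eef_rot: [-1.57, -0.0, -1.103]
force: [1.3, -1.5, -0.6]
grip_width: 0.0546
```

```bash
python3 go.py .469 .314 .13 -63.2
```

```text
[-25.85   9.46  25.49] -0.0
1.1 [ 0.358  -0.0316  0.2246] [-1.5704e+00 -4.0000e-04 -1.1032e+00] [-0.19 -0.14  2.   -0.    1.29  0.91] [ 1.3 -1.5 -0.6] 0.05456191627572787
```

Call:
jog_arm(
  targets=[
    [5.5, [-25.8, 0, 25.5], 0],
    [5.5, [-25.8, 0, 25.5], 0],
    [5.5, [-25.8, 0, 25.5], 0],
    [5.5, [-25.8, 0, 25.5], 0],
    [5.5, [-25.8, 0, 25.5], 0],
    [5.5, [-25.8, 0, 25.5], 0],
    [5.5, [-25.8, 9.5, 25.5], 0],
    [5.5, [-25.8, 9.5, 25.5], 0],
    [5.5, [-25.8, 9.5, 25.5], 0],
    [5.5, [-25.8, 9.5, 25.5], 0],
  ],
)

```text
time_s: 2.1
ee_pos: [0.4686, 0.3116, 0.1279]
eef_rot: [-1.574, -0.0, -1.102]
force: [-0.7, -0.6, 1.2]
grip_width: 0.055
```

```bash
python3 go.py .469 .314 .04 -63.2
python3 - <<'E'
from station import optics
from h import *
d=optics.camera("side");H=hsv(d);h,s,v=H[...,0],H[...,1],H[...,2]
for m,a,c in blobs((h>3)&(h<18)&(s>150)&(v>150),60): print("side",c.round(1),a,rect(d,m,.06))
cv2.imwrite("pics/s1.png",cv2.resize(d["img"][200:400,220:460,::-1],None,fx=3,fy=3))
E
```

```text
[-0.2   8.79  0.15] 0.001
2.1 [0.4686 0.3116 0.1279] [-1.5745e+00 -2.0000e-04 -1.1020e+00] [0.52 0.43 1.59 0.   1.13 1.62] [-0.7 -0.6  1.2] 0.05499548985574281
side [227.8 201.9] 96 (array([750.5, -36. ]), array([57.5, 19.2]), 79.8)
side [259.2 271.6] 186 (array([635.1, 208.7]), array([57.7, 19.9]), -88.9)
side [310.3 382.5] 288 (array([518.6, 451.9]), array([41.9, 19.9]), 14.3)
```

View pics/s1.png

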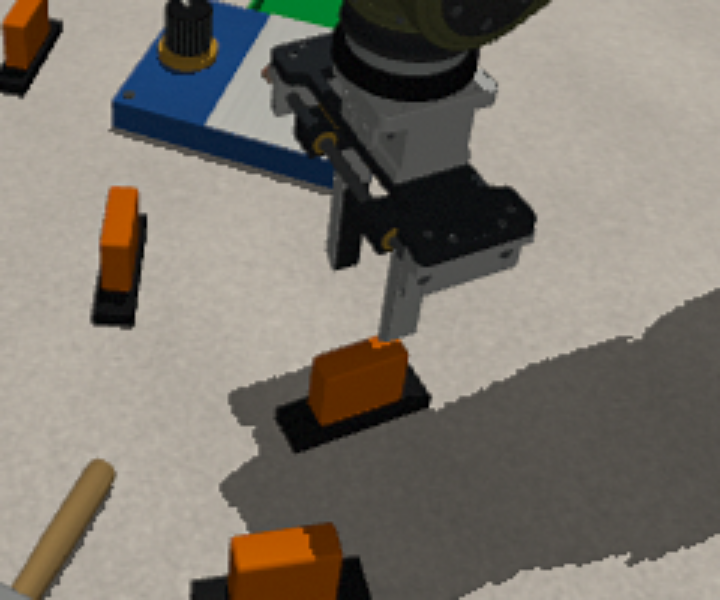

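The open fingers straddle the orange handle, which sits at crop px (358,380), along its thickness. I'll lower and grip.

Call:
jog_arm(
  targets=[
    [5.5, [-0.2, 3, 0.15], 0],
    [5.5, [-0.2, 6, 0.15], 0],
    [5.5, [-0.2, 8.0, 0.15], 0],
    [5.5, [-0.2, 8.8, 0.15], 0],
    [5.5, [-0.2, 8.8, 0.15], 0],
    [0, [-0.2, 8.8, 0.15], 0],
    [0, [-0.2, 8.8, 0.15], 0],
    [0, [-0.2, 8.8, 0.15], 0],
    [0, [-0.2, 8.8, 0.15], 0],
    [0, [-0.2, 8.8, 0.15], 0],
  ],
  grip_force=40,
)

```text
time_s: 3.15
ee_pos: [0.4698, 0.3142, 0.0418]
eef_rot: [-1.57, 0.0, -1.103]
force: [-0.9, -0.0, 2.4]
grip_width: 0.0217
```

```bash
python3 go.py .469 .314 .13 -63.2; python3 go.py P -.016 .067 .13 -90
```

```text
[-0.02 -8.82 -0.08] 0.0
3.15 [0.4698 0.3142 0.0418] [-1.5703e+00  1.0000e-04 -1.1029e+00] [0.52 0.55 1.63 0.   0.96 1.63] [-0.9 -0.   2.4] 0.021686581685813746
[24.52 -8.82 -5.51] 0.771
3.15 [0.4698 0.3142 0.0418] [-1.5703e+00  1.0000e-04 -1.1029e+00] [0.52 0.55 1.63 0.   0.96 1.63] [-0.9 -0.   2.4] 0.021686581685813746
```

Call:
jog_arm(
  targets=[
    [0, [0, -4, 0], 0],
    [0, [0, -8.8, 0], 0],
    [0, [5, -8.8, -1.1], 0.14],
    [0, [10, -8.8, -2.2], 0.28],
    [0, [14.5, -8.8, -3.3], 0.42],
    [0, [19, -8.8, -4.4], 0.56],
    [0, [22, -8.8, -5], 0.7],
    [0, [24.5, -8.8, -5.5], 0.771],
    [0, [24.5, -8.8, -5.5], 0.771],
    [0, [24.5, -8.8, -5.5], 0.771],
  ],
)

```text
time_s: 4.15
ee_pos: [0.5309, 0.0705, 0.1293]
eef_rot: [-1.571, -0.0, -1.874]
force: [0.6, 0.7, -2.0]
grip_width: 0.0219
```

```bash
python3 go.py P -.016 .067 .0725 -90
python3 - <<'E'
from station import optics
from h import *
for n in("side","top"):
    d=optics.camera(n)
    if n=="side": a=cv2.resize(d["img"][150:310,230:420,::-1],(570,480))
    else: b=cv2.resize(d["img"][190:310,200:340,::-1],(560,480))
cv2.imwrite("pics/s2.png",cv2.resize(np.hstack([a,b]),(800,340)))
E
```

```text
[-0.01  5.68  0.03] 0.0
4.15 [0.5309 0.0705 0.1293] [-1.5714e+00 -1.0000e-04 -1.8738e+00] [0.06 0.37 1.67 0.   1.11 1.94] [ 0.6  0.7 -2. ] 0.02187839736146598
```

View pics/s2.png

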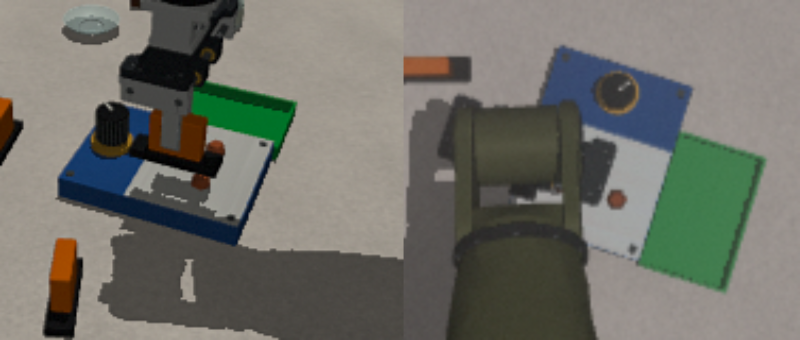

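The scraper is held level above the back edge of the plate, parallel to it, with the foot at px (178,155) in the left half. The chips lie in front of it. I'll lower it.

Call:
jog_arm(
  targets=[
    [0, [0, 2.5, 0], 0],
    [0, [0, 4.5, 0], 0],
    [0, [0, 5.2, 0], 0],
    [0, [0, 5.6, 0], 0],
    [0, [0, 5.6, 0], 0],
  ],
)

```text
time_s: 4.75
ee_pos: [0.5312, 0.071, 0.0737]
eef_rot: [-1.571, 0.0, -1.873]
force: [-0.6, -0.1, -1.2]
grip_width: 0.0219
```

```bash
python3 go.py P -.016 -.096 .0725 -90
python3 - <<'E'
from station import optics
from h import *
d=optics.camera("side")
cv2.imwrite("pics/s3.png",cv2.resize(d["img"][170:270,240:390,::-1],None,fx=5,fy=5))
E
```

```text
[1.634e+01 1.200e-01 1.000e-02] 0.001
4.75 [0.5312 0.071  0.0737] [-1.5707e+00  1.0000e-04 -1.8732e+00] [0.06 0.44 1.71 0.   0.99 1.94] [-0.6 -0.1 -1.2] 0.021914077666862652
```

View pics/s3.png

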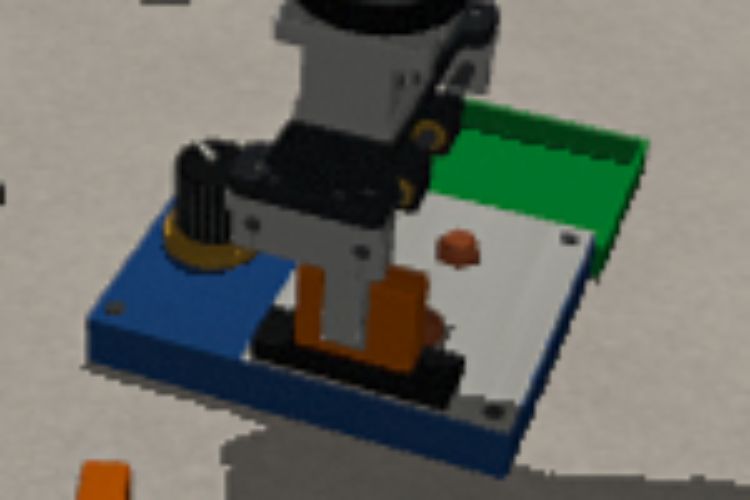

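The foot is about 2 mm above the plate, behind all the chips. I'll lower it 1 mm and wipe at 0.1 m/s.

Call:
jog_arm(
  targets=[
    [0, [0, 0.1, 0], 0],
    [0, [1, 0.1, 0], 0],
    [0, [2, 0.1, 0], 0],
    [0, [3, 0.1, 0], 0],
    [0, [4, 0.1, 0], 0],
    [0, [5, 0.1, 0], 0],
    [0, [6, 0.1, 0], 0],
    [0, [7, 0.1, 0], 0],
    [0, [8, 0.1, 0], 0],
    [0, [9, 0.1, 0], 0],
  ],
)

```text
time_s: 5.8
ee_pos: [0.504, -0.0161, 0.0725]
eef_rot: [-1.571, 0.0, -1.874]
force: [0.2, 0.8, -0.5]
grip_width: 0.0219
```

```bash
python3 go.py P -.016 -.096 .0728 -90
python3 - <<'E'
from station import optics
from h import *
d=optics.camera("side")
cv2.imwrite("pics/s4.png",cv2.resize(d["img"][160:270,240:390,::-1],None,fx=5,fy=5))
E
```

```text
[ 7.22 -0.03  0.02] 0.0
5.8 [ 0.504  -0.0161  0.0725] [-1.5708  0.     -1.874 ] [-0.1   0.39  1.8   0.    0.96  1.77] [ 0.2  0.8 -0.5] 0.02189832972129509
```

View pics/s4.png

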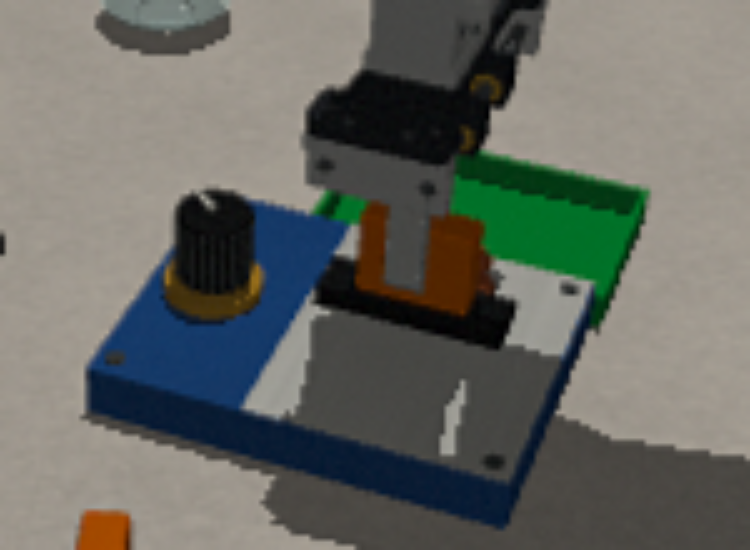

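The plate behind the foot is clean and the chips are ahead of it. I'll continue over the edge.

Call:
jog_arm(
  targets=[
    [0, [1, 0, 0], 0],
    [0, [2, 0, 0], 0],
    [0, [3, 0, 0], 0],
    [0, [4, 0, 0], 0],
    [0, [5, 0, 0], 0],
    [0, [6, 0, 0], 0],
    [0, [7, 0, 0], 0],
    [0, [8, 0, 0], 0],
    [0, [8, 0, 0], 0],
    [0, [8, -6, 0], 0],
  ],
)

```text
time_s: 6.85
ee_pos: [0.4776, -0.0912, 0.1182]
eef_rot: [-1.581, -0.0, -1.875]
force: [1.4, 0.7, -1.0]
grip_width: 0.0217
```

```bash
python3 go.py P -.016 -.096 .0728 -90
python3 - <<'E'
from station import optics
from h import *
d=optics.camera("side");e=optics.camera("top")
a=cv2.resize(d["img"][160:270,240:390,::-1],(600,440));b=cv2.resize(e["img"][190:310,220:340,::-1],(440,440))
cv2.imwrite("pics/s5.png",cv2.resize(np.hstack([a,b]),(800,338)))
E
```

```text
[-0.74  4.54  0.29] -0.001
6.85 [ 0.4776 -0.0912  0.1182] [-1.5812e+00 -3.0000e-04 -1.8747e+00] [-0.26  0.29  1.81  0.    1.06  1.61] [ 1.4  0.7 -1. ] 0.021668898207784983
```

View pics/s5.png

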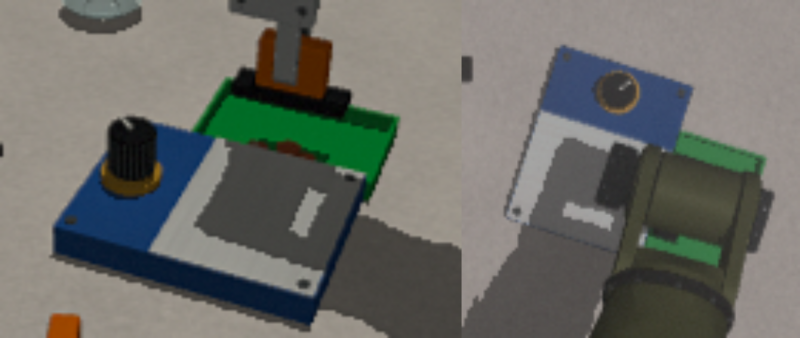

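All three chips lie in the tray. I'll carry the scraper to the free bench spot at (0.45, 0.25).

```bash
python3 go.py .45 .25 .15 -107.38; python3 go.py .45 .25 .0425 -107.38|head -1
```

```text
[-31.68  -2.28 -13.33] 0.0
6.95 [ 0.4826 -0.0922  0.1272] [-1.5633e+00  4.0000e-04 -1.8740e+00] [-0.26  0.27  1.8   0.    1.06  1.61] [-0.4  0.5 -2.1] 0.021820241781327878
[-31.68   8.47 -13.33] 0.0
```

Call:
jog_arm(
  targets=[
    [0, [0, -2.3, 0], 0],
    [0, [-4, -2.3, -1.7], 0],
    [0, [-8.5, -2.3, -3.5], 0],
    [0, [-13, -2.3, -5.4], 0],
    [0, [-17.5, -2.3, -7.3], 0],
    [0, [-22, -2.3, -9.2], 0],
    [0, [-26.5, -2.3, -11.1], 0],
    [0, [-31.7, -2.3, -13.3], 0],
    [0, [-31.7, -2.3, -13.3], 0],
    [0, [-31.7, -2.3, -13.3], 0],
  ],
)

```text
time_s: 7.95
ee_pos: [0.4475, 0.2517, 0.145]
eef_rot: [-1.571, -0.0, -1.871]
force: [-0.3, -0.3, -2.1]
grip_width: 0.0219
```

```bash
python3 go.py .45 .25 .0425 -107.38
```

```text
[ 0.09 10.25  0.29] 0.003
7.95 [0.4475 0.2517 0.145 ] [-1.5711e+00 -3.0000e-04 -1.8713e+00] [ 0.44  0.3   1.71 -0.    1.13  2.31] [-0.3 -0.3 -2.1] 0.021870868156582467
```

Lower until it touches (target 0.5 mm past), reading the force before release.

Call:
jog_arm(
  targets=[
    [0, [0, 4, 0], 0],
    [0, [0, 8, 0], 0],
    [0, [0, 9.5, 0], 0],
    [0, [0, 10.1, 0], 0],
    [0, [0, 10.3, 0], 0],
    [0, [0, 10.3, 0], 0],
  ],
)

```text
time_s: 8.55
ee_pos: [0.4487, 0.2502, 0.0432]
eef_rot: [-1.57, 0.001, -1.875]
force: [0.0, -0.2, -2.0]
grip_width: 0.0219
```

```bash
python3 go.py .45 .25 .0418 -107.38
```

```text
[-0.02  0.14  0.14] -0.001
8.55 [0.4487 0.2502 0.0432] [-1.5699e+00  8.0000e-04 -1.8747e+00] [ 0.44  0.45  1.78 -0.    0.91  2.31] [ 0.  -0.2 -2. ] 0.021925119054397754
```

Call:
jog_arm(
  targets=[
    [0, [0, 0.15, 0], 0],
    [0, [0, 0.15, 0], 0],
    [4.5, [0, 0.15, 0], 0],
    [4.5, [0, 0.15, 0], 0],
    [4.5, [0, 0.15, 0], 0],
    [4.5, [0, 0.15, 0], 0],
    [5, [0, -5, 0], 0],
    [5, [0, -10, 0], 0],
    [5, [0, -12, 0], 0],
    [5, [0, -12, 0], 0],
  ],
)

```text
time_s: 9.55
ee_pos: [0.4492, 0.2512, 0.1657]
eef_rot: [-1.567, 0.004, -1.874]
force: [-0.4, 0.7, -1.0]
grip_width: 0.0499
```

```bash
python3 - <<'E'
from station import optics
from h import *
d=optics.camera("side");e=optics.camera("top")
for n,q in(("side",d),("top",e)):
    H=hsv(q);h,s,v=H[...,0],H[...,1],H[...,2]
    for m,a,c in blobs((h>3)&(h<18)&(s>140)&(v>90),60): print(n,c.round(1),a,rect(q,m,.06))
    if n=="side": rd=[(c.round(1),a,ray(q,c,.0095).round(4)) for m,a,c in blobs((h<12)&(s>100)&(v>40)&(v<150),6) if a<80 and 300<c[0]<380]; print(rd)
a=cv2.resize(d["img"][160:400,220:430,::-1],(420,480));b=cv2.resize(e["img"][190:310,200:340,::-1],(560,480))
cv2.imwrite("pics/s6.png",cv2.resize(np.hstack([a,b]),(800,392)))
E
python3 go.py .607 -.023 .2 80
```

```text
side [197.1 191.9] 217 (array([ 862.2, -129. ]), array([242. ,  82.9]), 89.9)
side [227.6 202.7] 115 (array([750.7, -28.8]), array([71.7, 21.3]), 79.8)
side [259.1 274.5] 243 (array([634.5, 222. ]), array([84.4, 21. ]), -88.9)
side [314.6 385.3] 581 (array([510.2, 461.2]), array([62.9, 43.5]), 14.4)
[(array([314.2, 138.2]), np.int32(20), array([ 0.5325, -0.5319,  0.0095])), (array([304.5, 137.2]), np.int32(13), array([ 0.5678, -0.5367,  0.0095])), (array([312.4, 142.2]), np.int32(20), array([ 0.538 , -0.4996,  0.0095])), (array([334.5, 208.3]), np.int32(34), array([ 0.4657, -0.1063,  0.0095]))]
top [279.7 179.3] 93 (array([753.6, -37.9]), array([56.6, 18.7]), 80.0)
top [206.7 212.9] 92 (array([639.1, 207.3]), array([57.1, 16.9]), -89.7)
top [133.5 249.6] 108 (array([514.1, 447.6]), array([57.5, 20. ]), 14.3)
[21.35 -3.81 23.36] 3.013
9.65 [0.4478 0.2505 0.1619] [-1.5711e+00 -2.0000e-04 -1.8739e+00] [ 0.44  0.28  1.7  -0.    1.16  2.31] [-0.5  0.3 -0.9] 0.050086385074470864
```

View pics/s6.png

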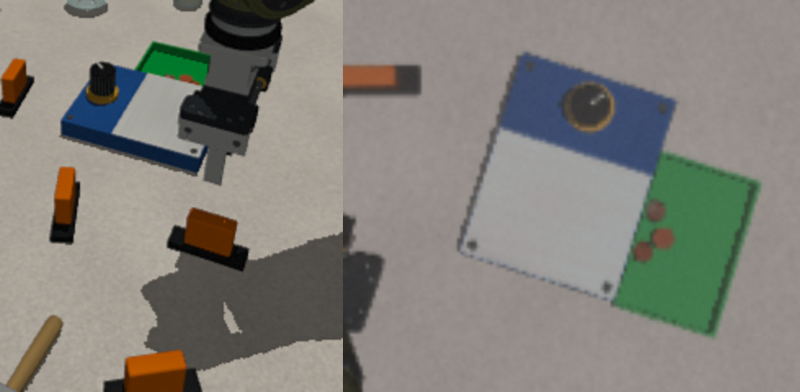

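The scraper stands upright on the bench at left-half px (209,238), and three chips lie in the tray at right-half px (655,210), (663,238) and (642,251). Next I'll move over the cap with the wrist turned back for a long clockwise stroke.

Call:
jog_arm(
  targets=[
    [6.5, [0, -3.8, 0], -0.15],
    [6.5, [3, -3.8, 3.3], -0.3],
    [6.5, [6, -3.8, 6.6], -0.45],
    [6.5, [9, -3.8, 9.9], -0.6],
    [6.5, [12, -3.8, 13.2], -0.75],
    [6.5, [15, -3.8, 16.5], -0.9],
    [6.5, [18, -3.8, 19.8], -1.05],
    [6.5, [21.3, -3.8, 23.4], -1.2],
    [6.5, [21.3, -3.8, 23.4], -1.35],
    [6.5, [21.3, -3.8, 23.4], -1.5],
  ],
)

```text
time_s: 10.65
ee_pos: [0.6075, -0.0239, 0.1975]
eef_rot: [-1.572, 0.004, -0.418]
force: [-0.5, 0.7, -0.6]
grip_width: 0.0651
```

Call:
jog_arm(
  targets=[
    [6.5, [0, 0, 0], -0.15],
    [6.5, [0, 0, 0], -0.3],
    [6.5, [0, 0, 0], -0.45],
    [6.5, [0, 0, 0], -0.6],
    [6.5, [0, 0, 0], -0.75],
    [6.5, [0, 0, 0], -0.9],
    [6.5, [0, 0, 0], -1.05],
    [6.5, [0, 0, 0], -1.2],
    [6.5, [0, 0, 0], -1.35],
    [6.5, [0, 0, 0], -1.5],
  ],
)

```text
time_s: 11.65
ee_pos: [0.6072, -0.0225, 0.198]
eef_rot: [-1.568, 0.001, 1.084]
force: [0.6, -1.3, -0.9]
grip_width: 0.0651
```

```bash
python3 go.py .6073 -.0232 .1 84
python3 - <<'E'
from station import optics
from h import *
q=optics.camera("top");H=hsv(q);h,s,v=H[...,0],H[...,1],H[...,2]
from go import *
T4=np.linalg.inv(q["world_to_cam"]);K=q["camera_matrix"]
for m,a,c in blobs((h<14)&(s>70)&(v>40),8):
    p=ray(q,c,.0095)
    if np.linalg.norm(p[:2]-[.465,-.127])<.1:
        z=np.median(q["range_z"][m]);u=np.linalg.inv(K)@[*c,1]
        w=T4@[u[0]*z,-u[1]*z,-z,1]
        R=np.array([[np.cos(YP),-np.sin(YP)],[np.sin(YP),np.cos(YP)]])
        print("chip",c.round(1),a,"plate xy",(R.T@(p[:2]-T)*1000).round(1),"depth z",w[:3].round(4))
E
```

```text
[-0.06  9.8  -0.04] -0.382
11.65 [ 0.6072 -0.0225  0.198 ] [-1.5676e+00  1.3000e-03  1.0840e+00] [-0.1   0.45  1.38  0.    1.32 -1.18] [ 0.6 -1.3 -0.9] 0.06506039137613981
chip [297.7 262.5] 30 plate xy [ -20.2 -115. ] depth z [ 0.4729 -0.1017  0.013 ]
```

Call:
jog_arm(
  targets=[
    [6.5, [0, 3, 0], -0.15],
    [6.5, [0, 6, 0], -0.3],
    [6.5, [0, 9, 0], -0.38],
    [6.5, [0, 11.5, 0], -0.38],
    [6.5, [0, 12.5, 0], -0.38],
    [6.5, [0, 13.2, 0], -0.38],
    [6.5, [0, 13.2, 0], -0.38],
    [6.5, [0, 13.2, 0], -0.38],
  ],
)

```text
time_s: 12.5
ee_pos: [0.6082, -0.0226, 0.0694]
eef_rot: [-1.572, -0.0, 1.457]
force: [-0.3, 0.0, 0.4]
grip_width: 0.0648
```

```bash
python3 go.py .6073 -.0232 .066 84
python3 - <<'E'
from station import optics
from h import *
d=optics.camera("side")
cv2.imwrite("pics/s7.png",cv2.resize(d["img"][160:270,230:380,::-1],None,fx=5,fy=5,interpolation=cv2.INTER_CUBIC))
E
```

```text
[-0.07  0.34  0.08] -0.009
12.5 [ 0.6082 -0.0226  0.0694] [-1.5721 -0.      1.4572] [-0.1   0.59  1.49  0.    1.06 -1.55] [-0.3  0.   0.4] 0.06481172186397754
```

View pics/s7.png

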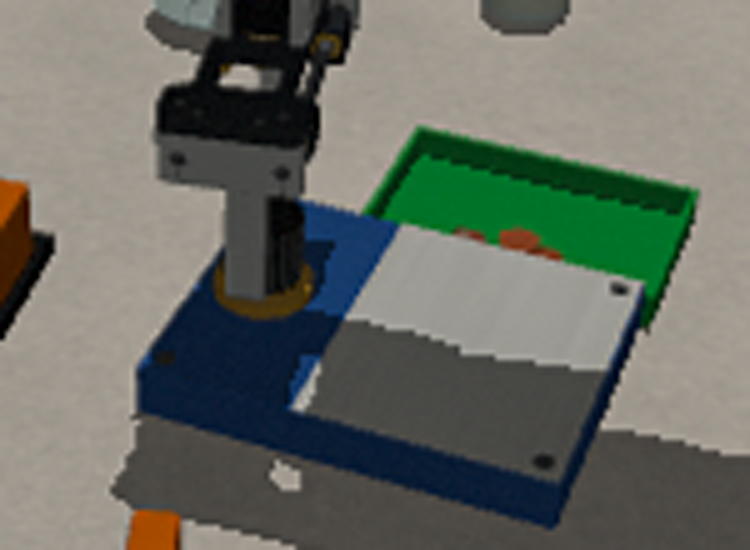

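The fingers straddle the cap at px (262,240), and their tips are above the brass seat. I'll grip and look at the force.

Call:
jog_arm(
  targets=[
    [6.5, [0, 0.2, 0.08], 0],
    [0, [0, 0.2, 0.08], 0],
    [0, [0, 0.2, 0.08], 0],
    [0, [0, 0.2, 0.08], 0],
    [0, [0, 0.2, 0.08], 0],
    [0, [0, 0.2, 0.08], 0],
  ],
  grip_force=25,
)

```text
time_s: 13.15
ee_pos: [0.6069, -0.0239, 0.0667]
eef_rot: [-1.571, 0.002, 1.457]
force: [-1.7, -9.6, 2.3]
grip_width: 0.0397
```

```bash
python3 go.py .6073 -.0232 .066 84; python3 -c "
from station import ctrl;o=ctrl.get_obs();print(o['moment'].round(3),o['force'])"
```

```text
[ 0.07  0.07 -0.03] -0.009
13.15 [ 0.6069 -0.0239  0.0667] [-1.5709  0.002   1.4575] [-0.1   0.59  1.49 -0.    1.06 -1.56] [-1.7 -9.6  2.3] 0.03967975664444215
[-1.684  0.255 -0.057] [-1.69615849 -9.61590496  2.34961736]
```

The cap is gripped (opening 39.7 mm). The 10 N side force means the tool is about 1 mm too far along +x, so I'll correct that and turn clockwise, following the thread at 0.095 cm/rad.

Call:
jog_arm(
  targets=[
    [0, [-0.12, 0, 0], 0],
    [0, [-0.12, 0.01, 0], 0.12],
    [0, [-0.12, 0.02, 0], 0.24],
    [0, [-0.12, 0.035, 0], 0.36],
    [0, [-0.12, 0.045, 0], 0.48],
    [0, [-0.12, 0.055, 0], 0.6],
    [0, [-0.12, 0.07, 0], 0.72],
    [0, [-0.12, 0.08, 0], 0.84],
    [0, [-0.12, 0.09, 0], 0.96],
    [0, [-0.12, 0.1, 0], 1.08],
  ],
)

```text
time_s: 14.15
ee_pos: [0.6072, -0.0238, 0.0657]
eef_rot: [-1.571, -0.001, 0.373]
force: [0.5, -1.9, 1.3]
grip_width: 0.0397
```

```bash
python3 -c "
from station import ctrl;o=ctrl.get_obs();print(o['moment'].round(3),o['force'].round(1),o['ee_pos'],o['eef_rot'],o['tau'].round(2),o['qpos'].round(3))"
```

```text
[-0.356 -0.399  0.109] [ 0.5 -1.9  1.3] [ 0.60717    -0.02384225  0.06574015] [-1.57149155e+00 -8.31298661e-04  3.72998369e-01] [  1.06 -63.75 -29.76   0.44   0.5   -2.43] [-0.099  0.592  1.493 -0.     1.055 -0.472]
```

Call:
jog_arm(
  targets=[
    [0, [0, 0.01, 0], 0.1],
    [0, [0, 0.02, 0], 0.2],
    [0, [0, 0.03, 0], 0.3],
    [0, [0, 0.04, 0], 0.4],
    [0, [0, 0.05, 0], 0.5],
    [0, [0, 0.06, 0], 0.6],
    [0, [0, 0.065, 0], 0.68],
    [0, [0, 0.065, 0], 0.68],
  ],
)

```text
time_s: 14.95
ee_pos: [0.6074, -0.0239, 0.0651]
eef_rot: [-1.571, -0.002, -0.303]
force: [3.4, -2.7, -0.0]
grip_width: 0.0394
```

```bash
cat > st.py <<'E'
from station import ctrl;o=ctrl.get_obs();print(o['time_s'],"mz",o['moment'].round(3),o['force'].round(1),"pos",o['ee_pos'].round(4),"yaw",o['eef_rot'][2].round(4),"tau6",o['tau'][5].round(3),o['qpos'][5].round(3))
E
python3 st.py
```

```text
14.95 mz [-0.65  -0.884 -0.083] [ 3.4 -2.7 -0. ] pos [ 0.6074 -0.0239  0.0651] yaw -0.3035 tau6 1.481 0.204
```

Call:
jog_arm(
  targets=[
    [0, [0, 0.01, 0], 0.08],
    [0, [0, 0.015, 0], 0.16],
    [0, [0, 0.015, 0], 0.16],
  ],
)

```text
time_s: 15.25
ee_pos: [0.6074, -0.024, 0.065]
eef_rot: [-1.57, -0.002, -0.462]
force: [2.9, -3.1, -0.1]
grip_width: 0.0394
```

```bash
python3 st.py
```

```text
15.25 mz [-0.721 -0.991 -0.071] [ 2.9 -3.1 -0.1] pos [ 0.6074 -0.024   0.065 ] yaw -0.4619 tau6 1.3 0.363
```

Call:
jog_arm(
  targets=[
    [0, [0, 0.01, 0], 0.08],
    [0, [0, 0.015, 0], 0.16],
    [0, [0, 0.015, 0], 0.16],
  ],
)

```text
time_s: 15.55
ee_pos: [0.6074, -0.024, 0.0648]
eef_rot: [-1.57, -0.002, -0.622]
force: [4.2, -4.3, -1.5]
grip_width: 0.0398
```

```bash
python3 st.py
```

```text
15.55 mz [-0.805 -0.957 -0.087] [ 4.2 -4.3 -1.5] pos [ 0.6074 -0.024   0.0648] yaw -0.6218 tau6 1.257 0.522
```

Call:
jog_arm(
  targets=[
    [0, [0, 0.01, 0], 0.08],
    [0, [0, 0.015, 0], 0.16],
    [0, [0, 0.015, 0], 0.16],
  ],
)

```text
time_s: 15.85
ee_pos: [0.6074, -0.0241, 0.0647]
eef_rot: [-1.57, -0.002, -0.782]
force: [4.2, -4.4, -0.3]
grip_width: 0.0394
```

```bash
python3 st.py
```

```text
15.85 mz [-0.907 -0.988 -0.094] [ 4.2 -4.4 -0.3] pos [ 0.6074 -0.0241  0.0647] yaw -0.7819 tau6 1.257 0.683
```

Call:
jog_arm(
  targets=[
    [0, [0, 0.01, 0], 0.08],
    [0, [0, 0.015, 0], 0.16],
    [0, [0, 0.015, 0], 0.16],
  ],
)

```text
time_s: 16.15
ee_pos: [0.6075, -0.0241, 0.0645]
eef_rot: [-1.57, -0.002, -0.942]
force: [5.1, -4.0, -0.2]
grip_width: 0.0396
```

```bash
python3 st.py
```

```text
16.15 mz [-1.043 -1.021 -0.096] [ 5.1 -4.  -0.2] pos [ 0.6075 -0.0241  0.0645] yaw -0.9419 tau6 1.257 0.843
```

Call:
jog_arm(
  targets=[
    [0, [0, 0.01, 0], 0.08],
    [0, [0, 0.015, 0], 0.16],
    [0, [0, 0.015, 0], 0.16],
  ],
)

```text
time_s: 16.45
ee_pos: [0.6079, -0.0239, 0.0647]
eef_rot: [-1.569, -0.002, -1.101]
force: [7.0, -3.7, -0.6]
grip_width: 0.0395
```

```bash
python3 st.py
```

```text
16.45 mz [-0.56  -1.237  0.582] [ 7.  -3.7 -0.6] pos [ 0.6079 -0.0239  0.0647] yaw -1.101 tau6 1.869 1.002
```

Call:
jog_arm(
  targets=[
    [0, [0, 0.01, 0], 0.08],
    [0, [0, 0.015, 0], 0.16],
    [0, [0, 0.015, 0], 0.16],
  ],
)

```text
time_s: 16.75
ee_pos: [0.6076, -0.024, 0.0646]
eef_rot: [-1.569, -0.002, -1.261]
force: [3.9, -4.3, 2.1]
grip_width: 0.0398
```

```bash
python3 st.py
```

```text
16.75 mz [-0.743 -0.748  0.575] [ 3.9 -4.3  2.1] pos [ 0.6076 -0.024   0.0646] yaw -1.2608 tau6 1.92 1.162
```

The moment jumped from −0.1 to +0.58 N m and held there, and the height stopped falling. The cap has bottomed after about 2.45–2.5 rad and the pads are slipping on it. I'll back off 1.57 rad.

Call:
jog_arm(
  targets=[
    [0, [0, 0, 0], 0],
    [0, [0, -0.015, 0], -0.13],
    [0, [0, -0.03, 0], -0.3],
    [0, [0, -0.045, 0], -0.44],
    [0, [0, -0.055, 0], -0.58],
    [0, [0, -0.07, 0], -0.72],
    [0, [0, -0.08, 0], -0.86],
    [0, [0, -0.095, 0], -1.0],
    [0, [0, -0.11, 0], -1.14],
    [0, [0, -0.12, 0], -1.28],
  ],
)

```text
time_s: 17.75
ee_pos: [0.6072, -0.0238, 0.0658]
eef_rot: [-1.571, -0.001, 0.027]
force: [0.2, -1.3, 5.4]
grip_width: 0.0397
```

Call:
jog_arm(
  targets=[
    [0, [0, -0.01, 0], -0.12],
    [0, [0, -0.02, 0], -0.22],
    [0, [0, -0.03, 0], -0.29],
    [0, [0, -0.03, 0], -0.3],
    [0, [0, -0.03, 0], -0.3],
    [0, [0, -0.03, 0], -0.3],
    [0, [0, -0.03, 0], -0.3],
    [0, [0, -0.03, 0], -0.3],
    [0, [0, -0.03, 0], -0.3],
  ],
)

```text
time_s: 18.65
ee_pos: [0.607, -0.0238, 0.066]
eef_rot: [-1.571, -0.001, 0.321]
force: [-0.0, -1.6, 5.6]
grip_width: 0.0395
```

```bash
python3 st.py
python3 - <<'E'
from station import optics
from h import *
from go import *
d=optics.camera("side");e=optics.camera("top")
R=np.array([[np.cos(YP),-np.sin(YP)],[np.sin(YP),np.cos(YP)]])
for n,q in(("top",e),("side",d)):
    H=hsv(q);h,s,v=H[...,0],H[...,1],H[...,2]
    for m,a,c in blobs(((h<14)|(h>172))&(s>60)&(v>30),5):
        p=ray(q,c,.0095)
        if np.linalg.norm(p[:2]-[.465,-.127])<.1: print(n,"chip",c.round(1),a,"plate xy",(R.T@(p[:2]-T)*1000).round(1))
H=hsv(d);h,s,v=H[...,0],H[...,1],H[...,2]
for m,a,c in blobs((h>3)&(h<18)&(s>150)&(v>100),60): print("scr",c.round(1),a,rect(d,m,.06))
a=cv2.resize(d["img"][130:350,200:420,::-1],(440,440));b=cv2.resize(e["img"][190:310,160:340,::-1],(660,440))
cv2.imwrite("pics/s8.png",cv2.resize(np.hstack([a,b]),(800,320)))
E
```

```text
18.65 mz [-0.424  0.022 -0.036] [-0.  -1.6  5.6] pos [ 0.607  -0.0238  0.066 ] yaw 0.3211 tau6 0.018 -0.42
top chip [295.8 254.2] 17 plate xy [   5.1 -100.4]
top chip [297.7 262.5] 30 plate xy [ -20.2 -115. ]
side chip [323.8 206.7] 9 plate xy [   4.2 -116.7]
side chip [334.2 208.2] 36 plate xy [ -25.1 -121.2]
scr [197.1 191.6] 194 (array([ 862.4, -129.9]), array([240.3,  82.5]), 89.9)
scr [227.7 202.3] 104 (array([750.2, -34.8]), array([59.7, 20.1]), 79.8)
scr [259.4 271.9] 198 (array([634.8, 209.7]), array([60. , 20.5]), -88.9)
scr [349.8 294.3] 241 (array([445.8, 253.9]), array([58.3, 21.9]), -17.5)
scr [314.8 382.2] 434 (array([511.3, 450.7]), array([58.5, 21.2]), 14.3)
```

View pics/s8.png

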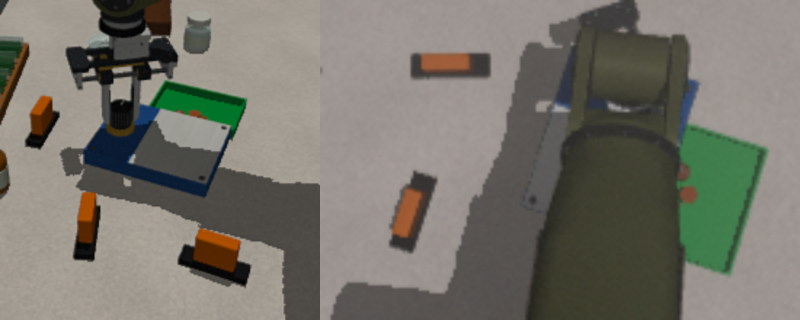

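Run:
```python
from station import optics
from h import *
for n in("top","side"):
    q=optics.camera(n);H=hsv(q);h,s,v=H[...,0],H[...,1],H[...,2]
    T4=np.linalg.inv(q["world_to_cam"]);Ki=np.linalg.inv(q["camera_matrix"])
    for m,a,c in blobs(((h<14)|(h>172))&(s>60)&(v>30),5):
        if np.linalg.norm(ray(q,c,.0095)[:2]-[.465,-.127])<.1:
            V,U=np.nonzero(m);P=[]
            for x,y in zip(U,V):
                z=q["range_z"][y,x];r=Ki@[x,y,1]*z;P.append((T4@[r[0],-r[1],-r[2],1])[:3])
            P=np.array(P);print(n,c.round(1),"z pct",np.percentile(P[:,2],[10,50,90]).round(4),"mean",P.mean(0).round(3),"y spread",P.min(0).round(3),P.max(0).round(3))
```

```text
top [295.8 254.2] z pct [0.0174 0.0237 0.0293] mean [ 0.501 -0.09   0.117] y spread [ 0.487 -0.103  0.015] [ 0.512 -0.013  1.622]
top [297.7 262.5] z pct [0.0101 0.0139 0.0176] mean [ 0.473 -0.102  0.014] y spread [ 0.464 -0.11   0.008] [ 0.481 -0.092  0.019]
side [323.8 206.7] z pct [0.0218 0.0246 0.0277] mean [ 0.497 -0.09   0.025] y spread [ 0.49  -0.095  0.021] [ 0.504 -0.076  0.031]
side [334.2 208.2] z pct [0.0147 0.0165 0.0249] mean [ 0.467 -0.094  0.018] y spread [ 0.45  -0.11   0.014] [ 0.48  -0.07   0.032]
```

Run:
```python
from station import optics
from h import *
from go import YP,T
R=np.array([[np.cos(YP),-np.sin(YP)],[np.sin(YP),np.cos(YP)]])
S=cv2.imread("pics/s6.png");S=cv2.resize(S,(980,480))[:,420:]   # top view crop, 4x, origin (200,190)
d=pickle.load(open("top.pkl","rb"));Hh=cv2.cvtColor(S,cv2.COLOR_BGR2HSV).astype(int)
for m,a,c in blobs(((Hh[...,0]<14)|(Hh[...,0]>172))&(Hh[...,1]>75)&(np.arange(560)>300)[None],60):
    p=ray(d,(200+c[0]/4-.4,190+c[1]/4-.4),.02);print("s6",c.round(),a,(R.T@(p[:2]-T)*1000).round(1))
q=optics.camera("side");H=hsv(q);h,s,v=H[...,0],H[...,1],H[...,2]
T4=np.linalg.inv(q["world_to_cam"]);Ki=np.linalg.inv(q["camera_matrix"])
m=((h<14)|(h>172))&(s>60)&(v>30)
for y in range(203,215):
    for x in range(318,346):
        if m[y,x]:
            r=Ki@[x,y,1]*q["range_z"][y,x];P=(T4@[r[0],-r[1],-r[2],1])[:3];w=R.T@(P[:2]-T)
            print((x,y),(w*1000).round().astype(int).tolist(),int(P[2]*1000),end="; ")
```

```text
s6 [385. 261.] 155 [   2.7 -100.2]
s6 [392. 291.] 401 [ -20.1 -113.9]
s6 [367. 308.] 327 [-39.7 -98.1]
(321, 206) [7, -97] 24; (322, 206) [4, -96] 25; (323, 206) [2, -98] 25; (324, 206) [-2, -95] 28; (330, 206) [-13, -119] 15; (331, 206) [-15, -120] 15; (332, 206) [-19, -118] 17; (333, 206) [-21, -122] 15; (334, 206) [-23, -125] 13; (335, 206) [-26, -125] 14; (323, 207) [1, -96] 23; (324, 207) [-2, -95] 25; (325, 207) [-5, -95] 25; (326, 207) [-232, 792] 687; (330, 207) [-14, -115] 14; (331, 207) [-18, -110] 19; (332, 207) [-20, -115] 16; (333, 207) [-23, -114] 18; (334, 207) [-24, -120] 14; (335, 207) [-27, -119] 16; (336, 207) [-30, -121] 15; (326, 208) [-11, -85] 30; (330, 208) [-16, -107] 17; (331, 208) [-19, -108] 17; (332, 208) [-21, -113] 14; (333, 208) [-23, -113] 15; (334, 208) [-26, -114] 15; (335, 208) [-29, -115] 15; (336, 208) [-32, -114] 17; (330, 209) [-232, 792] 687; (331, 209) [-19, -107] 14; (332, 209) [-22, -106] 16; (333, 209) [-24, -110] 14; (334, 209) [-27, -111] 14; (335, 209) [-30, -109] 16; (336, 209) [-33, -111] 16; (335, 210) [-31, -105] 16; (336, 210) [-35, -99] 21; (337, 210) [-39, -95] 25; (338, 210) [-41, -99] 23; (339, 210) [-44, -97] 25; (340, 210) [-47, -97] 26; (339, 211) [-45, -93] 25; (340, 211) [-48, -94] 25; (341, 211) [-49, -100] 21;
```

The end chips lean on the tray's inner wall. Their centres are at about y −98 mm and z 18–20 mm, inside the limits (y below −86, z below 26). I'll hand in.

```bash
python3 st.py; python3 -c "
from station import ctrl;print(ctrl.get_obs()['grip_width'],ctrl.hand_in())"
```

```text
18.9 mz [-0.427  0.016 -0.021] [ 0.  -2.3  5.1] pos [ 0.6071 -0.0238  0.0661] yaw 0.3211 tau6 0.018 -0.42
the job is handed in; nothing more can be done
0.03959639190057033 None
```

The job is handed in at 18.9 s, and my last checks put every step inside its limits; no verdict is reported.

- **Chips:** I took the scraper nearest the base and wiped all three chips into the tray in one stroke. One lies flat. The other two lean on the tray's inner wall, with centres estimated at y about −98 mm and z about 18–20 mm (limits −86 mm and 26 mm). One of the leaning chips was hidden from the top camera at the end, so I judged it from an earlier picture and the side view.
- **Scraper:** It stands upright and released on the bench at about (0.446, 0.254), well clear of the plate and tray.
- **Cap:** I turned it clockwise about 2.45–2.5 rad until it bottomed out. There the moment jumped to about 0.58 N m, the height stopped falling and the pads slipped slightly. I then backed it off 1.58 rad by tool yaw. I could not see the cap's own angle at the end, so that figure assumes the pads did not slip on the way back.
- **Final hold:** The gripper is still closed on the cap at 39.6 mm with the grip set to 25 N, and the arm is at rest.

I did not measure the bystanders again afterwards. The scraper look-alikes in view had not moved.

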